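# Click the snow rim shut round the model skating pond

## Robot

A 6-joint arm with a two-finger parallel gripper is mounted at the origin on the work surface. World frame = base frame: x ahead of the robot, y to its left, z up, the work surface at z = 0. Lengths are in m, angles in degrees, forces in N, time in s.
With the tool pointing down it reaches from about 0.375 to 0.9 m from the base axis. Payload 3.1 kg.
Tool frame: the origin (TCP) lies between the finger pads; the fingertips stand 11 mm ahead of it and the grasp point (between the pads) lies 8 mm behind it; x points along the fingers, y is the direction in which the jaws open and shut, and the axes are right-handed (so a half turn about x gives the same grasp; the last joint's range is limited). The gripper opens to 87 mm and grips with 3 to 60 N. Pads are 19 mm wide; open, the fingers measure 117 mm over their backs; the gripper's body (75 mm by 190 mm) begins 51 mm behind the grasp point.
Start: joints at [-87.347, 30.224, 82.088, -0, 67.689, -10.227], TCP at [0.139, -0.609, 0.234] pointing down, gripper open.
Joint ranges: [-176.69, 176.69], [-43.24, 126.21], [12.49, 139.97], [-82, 262], [0, 151.66], [-163.58, 163.58]. Speed limits (degrees/s): [159.86, 159.86, 180, 180, 180, 180].

## Interface

Orientations are given as a 3x3 rotation matrix whose columns are the frame's x, y, z axes.
In Python, from rig import bot gives the robot as it stands.
- The arm moves only by the shell command python3 -m inch 'ROWS' [OPENING]. ROWS is a JSON object of lists of equal length, an entry for each row: "dp": the shift along the tool's x, y, z in mm, a list of three; "yaw": the turn about the tool's x in degrees. In form: {"dp": [[tx, ty, tz], ...], "yaw": [yaw, ...]}. A call has 1 to 20 rows; each row shifts and turns the commanded pose from where the row before left it, along the tool's axes as they then stand; what a row does not reach is not made up. A row lasts 1/12 s, in which the tool goes at most 41.7 mm and 7.16 degrees, less where a joint would pass 70% of its speed; a pose out of reach is approached as far as the arm can. A call is refused whole if a number of a shift passes 41.7 or a number of a turn 7.16, either way. A call with a gripper value outside its range is refused whole. OPENING is the finger opening in mm, from 0 to 87, set as the call begins (- or left out, the last holds). The fingers move at their own pace and stop on an object; the grip force is fixed at half the most. Time passes only in rows, so rows that do not move let the fingers close. It gives the time, the measured TCP pose, the force and the opening at its end, in the units of the state.
- bot.read_state(): the state, without advancing time (a new reading comes with each control period).
- bot.capture(name): name is "scene" or "side" or "wrist"; returns a dict with "color" (480x640x3 uint8, red, green, blue), "intrinsics" (3x3 intrinsics, pixels), "k1" (the pictures are not rectified: a ray, as slopes to the right and down, at radius r is drawn at 1 + k1 r^2 times it, then the intrinsics apply), "pose" (4x4, takes a point from camera to world coordinates). Camera axes: x right, y down, z forward; pixel columns grow to the right and rows downward; lengths in m; the calibration is good to about 2 mm. A picture is of the moment at which its call begins. There is no depth.
- bot.hand_in(): hands the job in, once; it reports no verdict.
The state is a dict: "time_s": time; "joint_positions": joint angles; "qvel": joint speeds; "tau": joint torques, N m; "position": TCP position; "tcp_rot": TCP orientation; "force": force on the tool from outside, world axes, zero at the start; "moment": the same for the moment, N m; "opening": opening from 0.0 (shut) to 1.0 (fully open).
Only numpy, scipy, OpenCV 4.12 (cv2) and the standard library are available. Lean on these libraries where they do the work, as an engineer would, in place of code of your own. Each camera call takes 0.05 s, during which the arm holds its last target.

## Task

The snow rim of the model village's skating pond is sprung up all round after a lamp change. With the fingertips, press its four sections down one after another until each has clicked shut and stays down, then move clear. Pick nothing up, do not lean on the thin ice, and leave the little fir on the ice and everything else round about standing where it is.

Things in the scene. Friction and masses are not known exactly. Their poses are not given: they have to be found in the camera images.
- pond: model skating pond screwed down to the board: a dark rock-coloured round light box, 172 mm across and 24 mm high; origin at the centre of its underside, z up. Round its edge lies a clip-on white snow rim 24 mm wide (from 62 to 86 mm from the centre) in four separate quarter-circle sections; their middles lie 74 mm from the centre at 45, 135, 225 and 315 degrees from the pond's x axis
- ice: pale blue ice disc, 120 mm across, fixed inside the rim; same origin as the pond, its top is 26 mm above that origin, 8 mm below the top of the rim when shut. Thin: not to be leant on
- pond_fir: loose toy fir tree, 42 mm high and 30 mm across, about 20 to 40 g, standing near the middle of the ice; origin at the centre of its foot, z up
- rim0 (a joint): how far rim section 0 (at 45 degrees on the pond) is pressed down, in m: 0 = sprung up, its top 40 mm above the table and a red band showing under it; 0.006 = clicked shut, its top 34 mm above the table, red band hidden. A click spring: it resists with about 8 N at first, less towards half travel, then pulls itself home; let go before half travel it springs up again
- rim0_top (a point): centre of the top face of rim section 0, marked by a blue dot 16 mm across; moves down with the section; the face is level
- rim1 (a joint): how far rim section 1 (at 135 degrees on the pond) is pressed down, in m: 0 = sprung up, its top 40 mm above the table and a red band showing under it; 0.006 = clicked shut, its top 34 mm above the table, red band hidden. A click spring: it resists with about 8 N at first, less towards half travel, then pulls itself home; let go before half travel it springs up again
- rim1_top (a point): centre of the top face of rim section 1, marked by a blue dot 16 mm across; moves down with the section; the face is level
- rim2 (a joint): how far rim section 2 (at 225 degrees on the pond) is pressed down, in m: 0 = sprung up, its top 40 mm above the table and a red band showing under it; 0.006 = clicked shut, its top 34 mm above the table, red band hidden. A click spring: it resists with about 8 N at first, less towards half travel, then pulls itself home; let go before half travel it springs up again
- rim2_top (a point): centre of the top face of rim section 2, marked by a blue dot 16 mm across; moves down with the section; the face is level
- rim3 (a joint): how far rim section 3 (at 315 degrees on the pond) is pressed down, in m: 0 = sprung up, its top 40 mm above the table and a red band showing under it; 0.006 = clicked shut, its top 34 mm above the table, red band hidden. A click spring: it resists with about 8 N at first, less towards half travel, then pulls itself home; let go before half travel it springs up again
- rim3_top (a point): centre of the top face of rim section 3, marked by a blue dot 16 mm across; moves down with the section; the face is level
- cow_a: toy black-and-white cow, 58 x 20 x 43 mm high, loose bystander; origin at the centre of its underside
- cow_b: toy black-and-white cow, 58 x 20 x 43 mm high, loose bystander; origin at the centre of its underside
- screwdriver: screwdriver lying on the table, 130 mm long, loose bystander; origin at the centre of its underside
- cottage: model cottage with snowy roof, about 90 x 112 x 110 mm high, loose bystander; origin at the centre of its underside
- tall_fir: toy fir tree, 64 mm across, 120 mm high, loose bystander; origin at the centre of its underside
- wagon: red toy rail wagon, 40 x 100 x 44 mm high, loose bystander; origin at the centre of its underside
Mind the look-alikes: they are no part of the job. There is more than one size of the pond; the job needs the smallest.

How it is judged (in metres and radians):
At the end, for the whole second after the job is handed in: All four rim sections are shut (at least 4.5 of 6 mm down) and stay so; the little fir stands upright on the ice within 30 mm of where it was; every bystander is within 30 mm of where it was (value of joint each of rim0, rim1, rim2, rim3 above 0.0045 m and distance of each of pond_fir, cow_a, cow_b, screwdriver, cottage, tall_fir, wagon from where it was at the start of the episode below 0.03 m and horizontal distance between pond_fir and pond below 0.055 m and angle between pond_fir's own z axis and vertical below 0.3 rad); the robot touches nothing.
It fails at once if the little fir on the ice is lifted, tipped over or pushed more than 30 mm away (height (world z) of pond_fir above 0.04 m or angle between pond_fir's own z axis and vertical above 0.5 rad or distance of pond_fir from where it was at the start of the episode above 0.03 m).
It fails at once if the robot leans on the ice with more than 8 N (contact force between any of the fingers, the arm and ice above 8 N).
It fails at once if a bystander is moved more than 30 mm (distance of any of cow_a, cow_b, screwdriver, cottage, tall_fir, wagon from where it was at the start of the episode above 0.03 m).
It also fails if it takes over 54 s, if anything falls off the work surface, if the arm or the gripper's body presses on something with over 40 N, if the wrist force passes 120 N, or if a joint passes its speed limit or range.

## Working session

There is one attempt and no reset: what is moved stays moved. The work goes in short steps, Python scripts to look and compute and a shell command to move; the robot and the scene stay as the last step left them, time stands still between calls to the robot, and variables do not carry over. Pictures are saved under pics/ and viewed, and the job is handed in when it is done.

```bash
ls; mkdir -p pics; cat > h.py <<'E'
from rig import bot
import cv2,numpy as np
def snap(n,f):
    c=bot.capture(n); cv2.imwrite('pics/'+f+'.png',c['color'][:,:,::-1]); np.savez('pics/'+f+'.npz',**{k:np.array(v) for k,v in c.items()}); return c
def ray(c,u,v):
    K=np.array(c['intrinsics']);k1=float(c['k1']);P=np.array(c['pose'])
    d=cv2.undistortPoints(np.array([[[u,v]]],float),K,np.array([k1,0,0,0,0.]))[0,0]
    return P[:3,3],P[:3,:3]@np.array([d[0],d[1],1])
def onz(c,u,v,z):
    o,d=ray(c,u,v); return o+d*(z-o[2])/d[2]
def proj(c,p):
    K=np.array(c['intrinsics']);k1=float(c['k1']);P=np.array(c['pose'])
    q=P[:3,:3].T@(np.array(p)-P[:3,3]); x=q[:2]/q[2]; x=x*(1+k1*(x@x)); return K[:2,:2]@x+K[:2,2]
E
python3 - <<'E'
from h import *
for n in ['scene','side','wrist']:
    c=snap(n,n+'0'); print(n,c['pose'],c['k1'],c['intrinsics'])
s=bot.read_state();print(s['time_s'],s['position'],s['tcp_rot'],s['opening'])
E
```

```text
pics
scene [[ 0.40758976  0.54396047 -0.73346956  1.1854079 ]
 [ 0.91292985 -0.2245007   0.34082036 -0.33817755]
 [ 0.02072837 -0.80852114 -0.58810194  0.61881077]
 [ 0.          0.          0.          1.        ]] -0.06621837350758851 [[469.31247809   0.         321.24676334]
 [  0.         469.31247809 238.79667905]
 [  0.           0.           1.        ]]
side [[-0.838081   -0.34003585  0.42660972 -0.03965324]
 [-0.54525382  0.49651055 -0.67540769  0.84372697]
 [ 0.0178466  -0.79865693 -0.6015219   0.80578122]
 [ 0.          0.          0.          1.        ]] 0.048470678776771255 [[573.05472078   0.         316.17712966]
 [  0.         573.05472078 235.58065382]
 [  0.           0.           1.        ]]
wrist [[ 0.22212561 -0.9316446  -0.28757357  0.21753959]
 [-0.97501523 -0.21295472 -0.06321074 -0.59021911]
 [-0.0023502   0.29442933 -0.95567036  0.38294821]
 [ 0.          0.          0.          1.        ]] 0.017966818183520413 [[350.04041796   0.         322.93054807]
 [  0.         350.04041796 235.95384736]
 [  0.           0.           1.        ]]
0.15 [ 0.13932351 -0.60872566  0.23279024] [[-7.81895572e-05  2.22935070e-01 -9.74833293e-01]
 [ 1.64417511e-03 -9.74831949e-01 -2.22934894e-01]
 [-9.99998645e-01 -1.62022782e-03 -2.90322614e-04]] 0.9984084802165084
```

View pics/scene0.png

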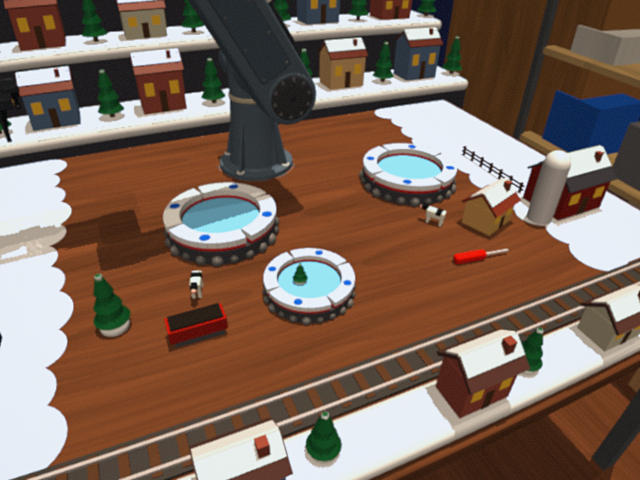

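View pics/side0.png

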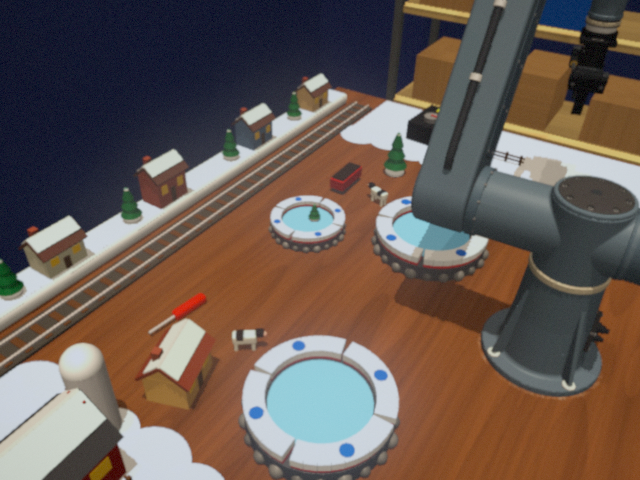

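View pics/wrist0.png

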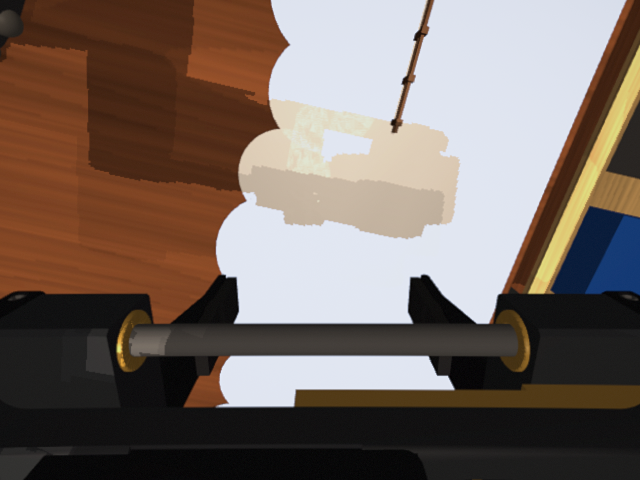

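The scene view shows three ponds. The smallest, with the fir, is at about (309,283) in scene and (308,221) in side. I'll mask its blue dots in both views.

```bash
cat > m.py <<'E'
from h import *
def dots(c,box):
    x0,y0,x1,y1=box; im=c['color'][y0:y1,x0:x1]; hsv=cv2.cvtColor(im,cv2.COLOR_RGB2HSV)
    m=cv2.inRange(hsv,(105,130,60),(125,255,255))
    n,_,st,ce=cv2.connectedComponentsWithStats(m)
    return [(ce[i][0]+x0,ce[i][1]+y0,st[i][4]) for i in range(1,n) if st[i][4]>4]
E
python3 - <<'E'
from m import *
for n,b in [('scene',(255,240,362,325)),('side',(262,188,352,255))]:
    c=dict(np.load(f'pics/{n}0.npz'))
    P=[]
    for d in dots(c,b):
        p=onz(c,d[0],d[1],0.040);P.append(p);print(n,np.round(d,1),np.round(p,4))
    x0,y0,x1,y1=b
    cv2.imwrite(f'pics/{n}z.png',cv2.resize(c['color'][y0:y1,x0:x1,::-1],None,fx=6,fy=6,interpolation=cv2.INTER_CUBIC))
    if len(P)==4:
        print(np.mean(P,0),[round(float(np.linalg.norm(p-np.mean(P,0))),4) for p in P])
E
```

```text
scene [318.5 252.2  20. ] [ 0.5034 -0.0266  0.04  ]
scene [271.9 268.4  23. ] [ 0.5158 -0.1301  0.04  ]
scene [346.9 282.3  27. ] [ 0.6076 -0.0147  0.04  ]
scene [297.5 301.2  32. ] [ 0.6191 -0.1183  0.04  ]
[ 0.56147581 -0.07244434  0.04      ] [0.074, 0.0735, 0.0738, 0.0737]
side [298.  198.5   6. ] [ 0.6215 -0.1166  0.04  ]
side [337.5 210.3   6. ] [ 0.5159 -0.1277  0.04  ]
side [276.5 220.7   6. ] [ 0.6097 -0.0123  0.04  ]
side [317.5 233.5   8. ] [ 0.5052 -0.0243  0.04  ]
[ 0.56306947 -0.07020731  0.04      ] [0.0746, 0.0743, 0.0743, 0.0739]
```

```bash
ls pics
```

```text
scene0.npz
scene0.png
scenez.png
side0.npz
side0.png
sidez.png
wrist0.npz
wrist0.png
```

```bash
python3 - <<'E'
from m import *
c=dict(np.load('pics/scene0.npz'));s=dict(np.load('pics/side0.npz'))
for n,cc,u,v,z in [('tallfir base',c,115,328,0),('tallfir',s,396,172,0),('wagon',c,197,325,.02),('wagon',s,346,178,.02),('cow',c,196,285,.02),('cow',s,377,194,.02),('cottage',c,488,225,.03),('firfoot',c,300,281,.026),('firfoot',s,314,219,.026),('firtop',c,299,263,.068),('firtop',s,314,205,.068),('drv',s,180,312,.01)]:
    print(n,np.round(onz(cc,u,v,z),3))
st=bot.read_state(); p=np.array(st['position']);R=np.array(st['tcp_rot'])
t=np.array([[.5042,-.0255],[.6086,-.0136],[.62,-.1175],[.5159,-.1290]])
ce=t.mean(0)
for q in t: d=q-ce; print(np.degrees(np.arctan2(d[1],d[0])))
print(ce,np.degrees(np.arctan2(R[1,1],R[0,1])))
print('to above first, tool mm',1000*R.T@(np.r_[ce,.2]-p))
E
```

```text
tallfir base [ 0.52  -0.429  0.   ]
tallfir [ 0.509 -0.429  0.   ]
wagon [ 0.588 -0.293  0.02 ]
wagon [ 0.59  -0.294  0.02 ]
cow [ 0.484 -0.273  0.02 ]
cow [ 0.486 -0.272  0.02 ]
cottage [0.547 0.375 0.03 ]
firfoot [ 0.556 -0.088  0.026]
firfoot [ 0.553 -0.083  0.026]
firtop [ 0.553 -0.088  0.068]
firtop [ 0.552 -0.08   0.068]
drv [0.609 0.307 0.01 ]
141.63061614663314
51.22854538195267
-38.563009605654265
-128.77788753106685
[ 0.562175 -0.0714  ] -77.1185003264917
to above first, tool mm [  33.64059124 -429.48066542 -531.98883383]
```

View pics/scenez.png

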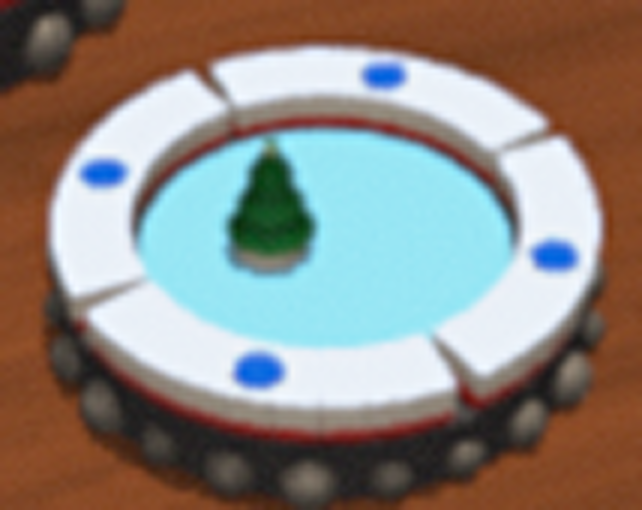

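```bash
python3 -m inch '{"dp":[[0,-6,-8],[0,-12,-14],[0,-16,-20],[0,-16,-20],[0,-16,-20],[0,-16,-20],[0,-16,-20],[0,-16,-20],[0,-16,-20],[0,-16,-20],[0,-16,-20],[0,-16,-20],[0,-16,-20],[0,-16,-20],[0,-16,-20],[0,-16,-20],[0,-16,-20],[0,-16,-20],[0,-16,-20],[0,-16,-20]],"yaw":[0,0,0,0,0,0,0,0,0,0,0,0,0,0,0,0,0,0,0,0]}' 0
```

```text
time_s: 1.82
position: [0.4439, -0.2238, 0.2335]
tcp_rot: [[-0.0, 0.223, -0.975], [0.001, -0.975, -0.223], [-1.0, -0.001, 0.0]]
force: [-0.6, 0.3, -0.7]
opening: 0.006
```

```bash
python3 -m inch '{"dp":[[0,-14,-17],[0,-14,-17],[0,-14,-17],[0,-14,-17],[0,-14,-17],[0,-14,-17],[0,-14,-17],[0,-14,-17],[0,-14,-17],[0,-14,-17],[0,-14,-17],[0,-8,-11],[0,-7.5,-10],[0,0,0],[0,0,0],[0,0,0],[0,0,0],[0,0,0],[0,0,0]],"yaw":[0,0,0,0,0,0,0,0,0,0,0,0,0,-6.4,-6.4,-6.4,-6.4,-6.4,-6.4]}'
python3 - <<'E'
from h import *
print(bot.read_state()['joint_positions'])
for n in ['scene','side','wrist']: snap(n,n+'1')
E
```

```text
time_s: 3.4
position: [0.6081, -0.0143, 0.2334]
tcp_rot: [[-0.001, 0.783, -0.622], [-0.0, -0.622, -0.783], [-1.0, -0.001, 0.001]]
force: [0.1, 0.2, -0.5]
opening: 0.005
[-1.18574389e+01  2.89484858e+01  8.45559835e+01 -1.34815440e-02
  6.65405837e+01  2.65793051e+01]
```

View pics/wrist1.png

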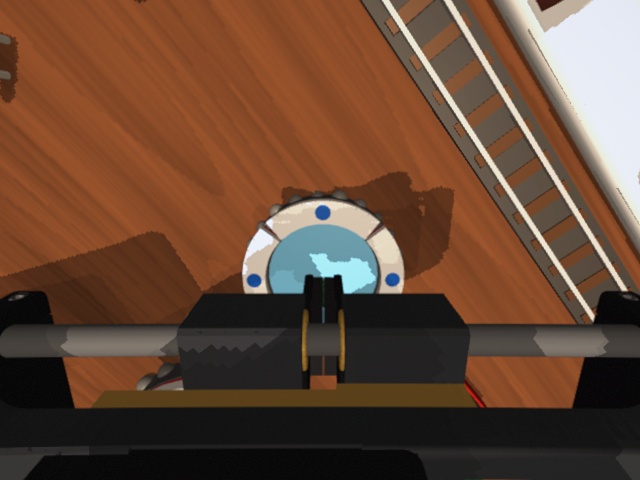

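```bash
python3 - <<'E'
from m import *
c=dict(np.load('pics/wrist1.npz'))
for d in dots(c,(0,0,640,480)): print(np.round(d,1),np.round(onz(c,d[0],d[1],.04),4))
for t in [[.5042,-.0255],[.6086,-.0136],[.62,-.1175],[.5159,-.1290]]: print(proj(c,t+[.04]))
E
```

```text
[322.4 212.3 153. ] [ 0.6066 -0.0131  0.04  ]
[253.6 280.1 133. ] [ 0.5027 -0.0249  0.04  ]
[392.1 279.4 127. ] [ 0.6185 -0.1168  0.04  ]
[255.05111959 279.68910564]
[324.33797152 211.45366019]
[393.65000781 279.04922993]
[324.25169661 339.47102534]
```

The wrist view shows three dots at (322,212), (254,280) and (392,279), within 2 mm of the fixed-camera estimate. The TCP is over section C, so I'm going down.

```bash
python3 -m inch '{"dp":[[10,0,0],[20,0,0],[24,0,0],[24,0,0],[24,0,0],[24,0,0],[20,0,0],[14,0,0],[10,0,0],[6,0,0],[2,0,0],[2,0,0],[1,0,0],[0,0,0]],"yaw":[0,0,0,0,0,0,0,0,0,0,0,0,0,0]}'
python3 - <<'E'
from h import *
print(bot.read_state()['position'],bot.read_state()['force'])
E
```

```text
time_s: 4.72
position: [0.609, -0.0143, 0.0532]
tcp_rot: [[0.001, 0.78, -0.626], [-0.0, -0.626, -0.78], [-1.0, 0.001, -0.001]]
force: [-0.0, -0.1, 0.6]
opening: 0.004
[ 0.60903541 -0.01428272  0.0532202 ] [-0.02482681 -0.14236641  0.57326922]
```

Next I'm pressing about 9 mm in small rows.

```bash
python3 -m inch '{"dp":[[1,0,0],[1,0,0],[1,0,0],[1,0,0]],"yaw":[0,0,0,0]}'
python3 -m inch '{"dp":[[1,0,0],[1,0,0],[1,0,0],[1,0,0],[0,0,0]],"yaw":[0,0,0,0,0]}'
```

```text
time_s: 5.05
position: [0.6091, -0.0142, 0.0499]
tcp_rot: [[0.002, 0.78, -0.626], [-0.0, -0.626, -0.78], [-1.0, 0.002, -0.001]]
force: [-1.4, -0.2, 4.6]
opening: 0.01
time_s: 5.47
position: [0.6085, -0.0142, 0.0451]
tcp_rot: [[-0.0, 0.78, -0.625], [-0.0, -0.625, -0.78], [-1.0, -0.0, 0.0]]
force: [-0.5, -0.5, 4.6]
opening: 0.006
```

```bash
python3 -m inch '{"dp":[[1,0,0],[1,0,0],[0,0,0]],"yaw":[0,0,0]}'
```

```text
time_s: 5.72
position: [0.6086, -0.0141, 0.0448]
tcp_rot: [[0.0, 0.78, -0.625], [-0.0, -0.625, -0.78], [-1.0, 0.0, -0.0]]
force: [-4.3, 0.8, 14.9]
opening: 0.008
```

Section C hit a hard stop (z 44.8 mm, 15 N), so I'll lift, cross above the fir to the opposite section, and look on the way.

```bash
python3 -m inch '{"dp":[[-4,0,0],[-10,0,0],[-18,0,0],[-18,0,0],[-14,0,0],[-6,0,0],[0,0,10],[0,0,18],[0,-1,24],[0,0,24],[0,0,24],[0,0,22],[0,0,16],[0,0,10],[0,0,0]],"yaw":[0,0,0,0,0,0,0,0,0,0,0,0,0,0,0]}'
python3 - <<'E'
from m import *
for n,b in [('scene',(255,240,362,325)),('side',(262,188,352,255))]:
    c=snap(n,n+'2');x0,y0,x1,y1=b
    cv2.imwrite(f'pics/{n}2z.png',cv2.resize(c['color'][y0:y1,x0:x1,::-1],None,fx=6,fy=6,interpolation=cv2.INTER_CUBIC))
E
```

```text
time_s: 6.97
position: [0.5131, -0.1303, 0.1117]
tcp_rot: [[-0.003, 0.779, -0.628], [0.001, -0.628, -0.779], [-1.0, -0.003, 0.001]]
force: [-0.7, 0.2, -0.4]
opening: 0.007
```

View pics/scene2z.png

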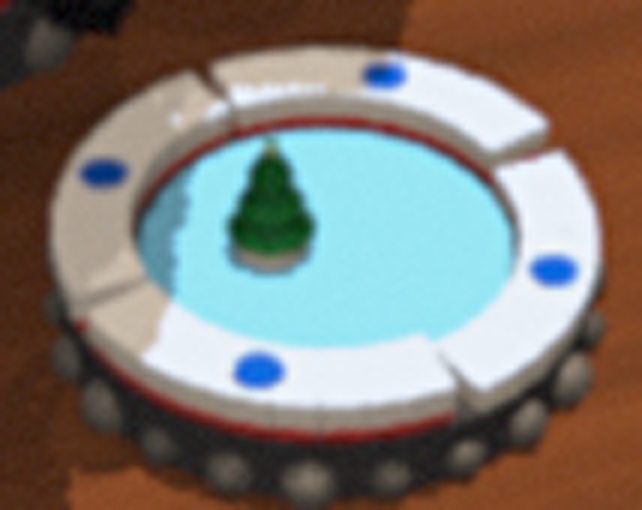

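The right-hand section is down with its band hidden and its dot has moved from row 256 to 270 (zoomed). The fir hasn't moved. Now section B: move back 2 mm and descend.

```bash
python3 -m inch '{"dp":[[6,0,-1],[14,0,-1],[16,0,0],[12,0,0],[6,0,0],[3,0,0],[1,0,0],[0,0,0]],"yaw":[0,0,0,0,0,0,0,0]}'
```

```text
time_s: 7.73
position: [0.5168, -0.1272, 0.0545]
tcp_rot: [[0.0, 0.781, -0.625], [-0.0, -0.625, -0.781], [-1.0, 0.0, -0.0]]
force: [-0.7, 0.4, 0.2]
opening: 0.006
```

```bash
python3 -m inch '{"dp":[[0,0,2],[1,0,0],[1,0,0],[1,0,0],[1,0,0],[1,0,0],[1,0,0],[1,0,0],[1,0,0],[1,0,0],[1,0,0],[1,0,0],[0,0,0]],"yaw":[0,0,0,0,0,0,0,0,0,0,0,0,0]}'
```

```text
time_s: 8.82
position: [0.5151, -0.1291, 0.0449]
tcp_rot: [[0.0, 0.78, -0.625], [-0.0, -0.625, -0.78], [-1.0, 0.0, 0.0]]
force: [-3.3, 1.0, 12.7]
opening: 0.004
```

```bash
python3 -m inch '{"dp":[[-4,0,0],[-10,0,0],[-18,0,0],[-18,0,0],[-14,0,0],[-6,0,0],[0,-8,-8],[0,-14,-14],[0,-16,-16],[0,-16,-16],[0,-12,-12],[0,-8,-8],[0,0,0]],"yaw":[0,0,0,0,0,0,0,0,0,0,0,0,0]}'
python3 -m inch '{"dp":[[0,0,0],[0,0,0],[0,0,0],[0,0,0],[0,0,0],[0,0,0],[0,0,0],[0,0,0],[0,0,0],[0,0,0],[0,0,0],[0,0,0],[0,0,0],[0,0,0]],"yaw":[-6.9,-6.9,-6.9,-6.9,-6.9,-6.9,-6.9,-6.9,-6.9,-6.9,-6.9,-6.9,-6.9,0]}'
```

```text
time_s: 9.9
position: [0.502, -0.0223, 0.1128]
tcp_rot: [[-0.003, 0.782, -0.623], [0.001, -0.623, -0.782], [-1.0, -0.003, 0.001]]
force: [0.3, -0.9, 0.1]
opening: 0.007
time_s: 11.07
position: [0.5039, -0.0258, 0.1132]
tcp_rot: [[-0.0, 0.629, 0.778], [-0.0, 0.778, -0.629], [-1.0, -0.0, 0.0]]
force: [-0.1, -0.6, 0.1]
opening: 0.007
```

```bash
python3 -m inch '{"dp":[[6,0,0],[14,0,0],[16,0,0],[12,0,0],[6,0,0],[3,0,0],[2,0,0],[0,0,0],[1,0,0],[1,0,0],[1,0,0],[1,0,0],[1,0,0],[1,0,0],[1,0,0],[1,0,0],[1,0,0],[1,0,0],[1,0,0],[0,0,0]],"yaw":[0,0,0,0,0,0,0,0,0,0,0,0,0,0,0,0,0,0,0,0]}'
```

```text
time_s: 12.73
position: [0.5036, -0.0249, 0.0448]
tcp_rot: [[0.0, 0.629, 0.777], [-0.0, 0.777, -0.629], [-1.0, 0.0, 0.0]]
force: [-2.5, 0.2, 13.9]
opening: -0.0
```

```bash
python3 -m inch '{"dp":[[-4,0,0],[-10,0,0],[-18,0,0],[-18,0,0],[-14,0,0],[-6,0,0],[0,0,10],[0,0,18],[0,1,24],[0,0,24],[0,0,24],[0,0,22],[0,0,16],[0,0,10],[0,0,0],[0,0,0],[0,0,0]],"yaw":[0,0,0,0,0,0,0,0,0,0,0,0,0,0,0,0,0]}'
python3 - <<'E'
from m import *
for n,b in [('scene',(255,240,362,325))]:
    c=snap(n,n+'3');x0,y0,x1,y1=b
    cv2.imwrite(f'pics/{n}3z.png',cv2.resize(c['color'][y0:y1,x0:x1,::-1],None,fx=6,fy=6,interpolation=cv2.INTER_CUBIC))
print(bot.read_state()['position'])
E
```

```text
time_s: 14.15
position: [0.6179, -0.1166, 0.1128]
tcp_rot: [[-0.003, 0.629, 0.777], [0.001, 0.777, -0.629], [-1.0, -0.001, -0.003]]
force: [-0.4, -0.6, -0.2]
opening: 0.007
[ 0.61790717 -0.11643779  0.11300421]
```

View pics/scene3z.png

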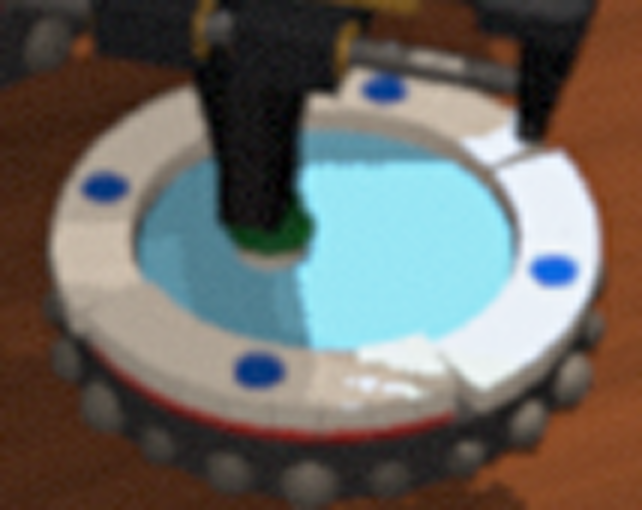

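Three sections are shut. Only the near one (dot at 259,370 zoomed) still shows its red band, so I'm pressing it now.

```bash
python3 -m inch '{"dp":[[6,0,1],[14,0,0],[16,0,0],[12,0,0],[6,0,0],[3,0,0],[2,0,0],[0,0,0],[1,0,0],[1,0,0],[1,0,0],[1,0,0],[1,0,0],[1,0,0],[1,0,0],[1,0,0],[1,0,0],[1,0,0],[1,0,0],[0,0,0]],"yaw":[0,0,0,0,0,0,0,0,0,0,0,0,0,0,0,0,0,0,0,0]}'
```

```text
time_s: 15.87
position: [0.6202, -0.1181, 0.045]
tcp_rot: [[0.0, 0.629, 0.777], [-0.0, 0.777, -0.629], [-1.0, -0.0, 0.0]]
force: [-2.6, 0.4, 9.4]
opening: 0.009
```

```bash
python3 -m inch '{"dp":[[1,0,0],[0,0,0],[-4,0,0],[-10,0,0],[-18,0,0],[-24,0,0],[-24,0,0],[-24,0,0],[-24,0,0],[-24,0,0],[-16,0,0],[-8,0,0],[0,0,0],[0,0,0],[0,0,0],[0,0,0]],"yaw":[0,0,0,0,0,0,0,0,0,0,0,0,0,0,0,0]}'
python3 - <<'E'
from m import *
for n,b in [('scene',(255,240,362,325)),('side',(262,188,352,255))]:
    c=snap(n,n+'4');x0,y0,x1,y1=b
    for d in dots(c,b): print(n,np.round(onz(c,d[0],d[1],.034),4))
    cv2.imwrite(f'pics/{n}4z.png',cv2.resize(c['color'][y0:y1,x0:x1,::-1],None,fx=6,fy=6,interpolation=cv2.INTER_CUBIC))
E
```

```text
time_s: 17.2
position: [0.6191, -0.1177, 0.2168]
tcp_rot: [[-0.003, 0.63, 0.777], [0.001, 0.777, -0.63], [-1.0, -0.001, -0.003]]
force: [0.0, 0.8, -0.0]
opening: 0.003
scene [ 0.5033 -0.0265  0.034 ]
scene [ 0.5163 -0.1304  0.034 ]
scene [ 0.6074 -0.014   0.034 ]
scene [ 0.6196 -0.1179  0.034 ]
side [ 0.6093 -0.0116  0.034 ]
side [ 0.505  -0.0243  0.034 ]
```

View pics/scene4z.png

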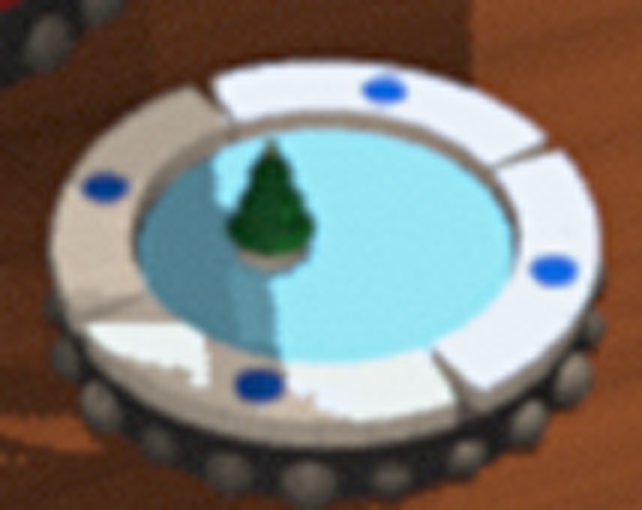

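View pics/side4z.png

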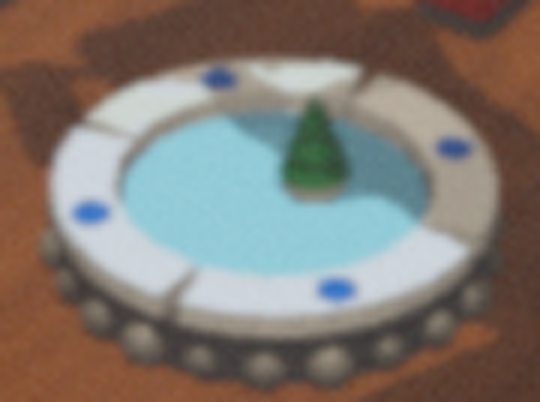

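View pics/scene4.png

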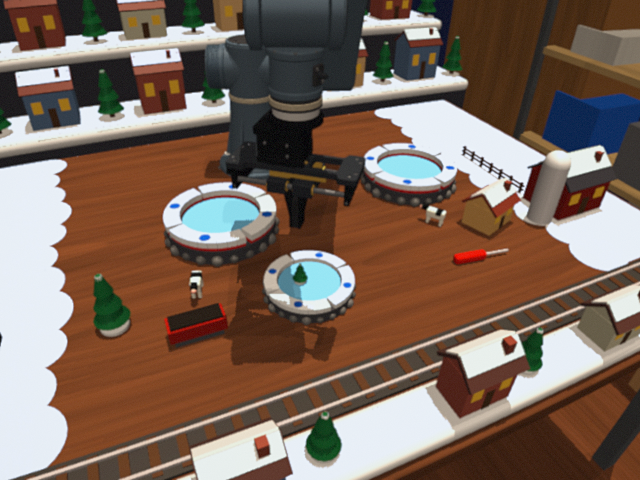

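Both views show all four sections down with no red band. The fir and the bystanders are where they were, and the robot is well above everything. Handing in.

```bash
python3 -c "
from rig import bot
print(bot.hand_in())"
```

```text
the job is handed in; nothing more can be done
None
```

I pressed all four rim sections of the smallest pond down with the closed fingertips, then lifted the arm clear and handed the job in; the hand-in gives no verdict.

- **Pressing:** Each section stopped hard with the fingertips about 34 mm above the table. The force readings there were 9–15 N upward, well below the wrist limit. I put another 1 mm of press on the last section after its 9 N reading. The fingertips only came down on the rim, never on the ice.
- **Last checks:** Pictures from the scene and side cameras show all four sections down with no red band. The scene camera puts all four dots, taken at the shut height of 34 mm, within about 2 mm of where they should be.
- **Bystanders:** By eye, the little fir is upright where it was. In the scene picture the cows, screwdriver, cottage, tall fir and wagon look unmoved too. I did not measure their final positions.
- **Robot:** The tool point finished 217 mm above the table and about 17 s had passed.
- **Disagreements:** The camera views differed by 2–3 mm, about what the calibration allows. In the last side picture the colour mask caught only the two sunlit dots. The two shaded ones were checked by eye there.

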